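# Press the pin header into the circuit board

## Robot

A 7-joint arm with a two-finger parallel gripper is mounted at the origin on the work surface. World frame = base frame: x ahead of the robot, y to its left, z up, the work surface at z = 0. Lengths are in m, angles in rad, forces in N, time in s.
With the tool pointing down it reaches from about 0.35 to 0.9 m from the base axis. Payload 8.1 kg.
Tool frame: the origin (TCP) lies at the very end of the fingers, on their centre line; the grasp point (between the pads) lies 19 mm behind it; z points along the fingers, y is the line along which they close (so a half turn about z gives the same grasp; the last joint's range is limited). The gripper opens to 92 mm and grips with 3 to 60 N. Pads are 19 mm wide; open, the fingers measure 130 mm over their backs; the gripper's body (75 mm by 190 mm) begins 47 mm behind the grasp point.
Start: joints at [-1.378, 0.434, 0.025, 1.573, -0.012, 1.134, -0.075], TCP at [0.182, 0.598, 0.227] pointing down, gripper open.
Joint ranges: [-2.62, 2.62], [-0.44, 2.09], [-1.27, 1.32], [0.08, 2.57], [-1.32, 4.46], [0.12, 2], [-2.74, 2.74]. Speed limits (rad/s): [2.22, 2.22, 3.01, 3.01, 3.14, 3.14, 3.14].

## Interface

Orientations are given as a rotation vector (axis times angle).
In Python, from cell import arm gives the robot as it stands.
- The arm moves only by the tool drive_tool, never from a script. Its argument "targets" is a list of rows, each a list of 7 numbers: the turn, a rotation vector about the world's x, y, z in units of 5 degrees (1.0 is 5 degrees), then the shift along the world's x, y, z in units of 40 mm (1.0 is 40 mm), then the opening, from 0 (shut) to 1 (fully open). In form: [[wx, wy, wz, dx, dy, dz, fingers], ...]. A call has 1 to 5 rows; each row is the pose to reach, as a shift and turn from the pose commanded when the call began; what a row does not reach only later rows make up. A row lasts 1/10 s, in which the tool goes at most 50 mm and 8.59 degrees, less where a joint would pass 70% of its speed; a pose out of reach is approached as far as the arm can. A call with a gripper value outside its range is refused whole. The fingers move at their own pace and stop on an object; "force" is the grip in N (left out, the last holds). Time passes only in rows, so rows that repeat a pose let the fingers close. It gives the time, the measured TCP pose, the force, the opening and the grip force at its end, in the units of the state.
- arm.observe(): the state, without advancing time (a new reading comes with each control period).
- arm.get_image(name): name is "side" or "top"; returns a dict with "pixels" (480x640x3 uint8, red, green, blue), "intrinsics" (3x3 intrinsics, pixels), "rvec" (rotation vector, rad) and "tvec" (3), from world to camera coordinates, as OpenCV has them. Camera axes: x right, y down, z forward; pixel columns grow to the right and rows downward; lengths in m; the calibration is good to about 2 mm. A picture is of the moment at which its call begins. There is no depth.
- arm.sign_off(): hands the job in; it is judged then, once.
The state is a dict: "clock": time; "joints": joint angles; "dq": joint speeds; "joint_efforts": joint torques, N m; "position": TCP position; "ee_rot": TCP orientation; "force": force on the tool from outside, world axes, zero at the start; "ft_torque": the same for the moment, N m; "width": opening from 0.0 (shut) to 1.0 (fully open); "gripper_force": force on a finger pad.
Only numpy, scipy, OpenCV 4.12 (cv2) and the standard library are available. Lean on these libraries where they do the work, as an engineer would, in place of code of your own. Each camera call takes 0.05 s, during which the arm holds its last target. There are 200 camera calls.

## Task

Two identical small lever presses stand on the electronics bench; only one has a circuit board lying under its ram, with a pin header standing proud of it. Pull that press's lever all the way down to its stop, so that the ram pushes the header home, then ease the sprung lever back up slowly, taking two or three seconds and never letting it fly back, and let go of it once it is fully up. Do not work the lever of the empty press.

Things in the scene. Friction and masses are not known exactly. Their poses are not given: they have to be found in the camera images.
- press_grip (a point): Middle of the grip bar of the lever of the press with the board: level black round bar, 18 mm across, 80 mm long, 273 mm above the bench (154 mm when down), clear all round but for the 12 mm lever arm, which meets it 37 mm from here towards the press. y axis: along the bar, towards the press. x axis: square to the bar, along the lever to its pivot axis, 160 mm off. The axes turn with the lever.
- press_lever (a joint): Angle of that lever, rad: 0 = up (bar 40 degrees above the pivot's level); grows as the bar is pulled down on its 160 mm arc; 0.8 = lower stop (6 degrees below level). Its spring always pushes it up: 7 N at the bar to start, up to 18 N at the bottom; let go, it flies up at several rad/s. The press: grey C-frame, 210 mm tall, base 220 x 120 mm, green board 100 x 150 mm on it.
- header (a joint): How far the pin header (black strip 10 x 44 x 10 mm, on the board under the ram) is pressed in, m: 0 to 0.002 at the start, about 0.007 once the lever reaches its stop. It stays where pressed. The ram is geared to the lever and moves 20 mm over its full stroke.
- spare_lever (a joint): Angle in rad of the same lever on the other press, which has no board in it: 0 = up, to be left alone.

How it is judged:
On the way:
1. the lever of the press with the board is pulled down to its stop (within 0.06 rad) (value of joint press_lever above 0.74 rad), for 0.1 s.
At the end, for the whole second after the job is handed in: The header is pressed home (0.0058 m or more on its joint), and the levers of both presses are fully up (within 0.08 rad) (value of joint header above 0.0058 m and value of joint each of press_lever, spare_lever below 0.08 rad); the robot touches nothing.
It fails at once if the lever flies back up (faster than 1.2 rad/s) (velocity of joint press_lever below -1.2 rad/s).
It fails at once if the lever of the empty press is worked (more than 0.15 rad) (value of joint spare_lever above 0.15 rad).
It also fails if it takes over 43 s, if anything falls off the work surface, if the arm or the gripper's body presses on something with over 40 N, if the wrist force passes 120 N, or if a joint passes its speed limit or range.

## Working session

There is one attempt and no reset: what is moved stays moved. The work goes in short steps, Python scripts to look and compute and a tool call to move; the robot and the scene stay as the last step left them, time stands still between calls to the robot, and variables do not carry over. Pictures are saved under pics/ and viewed, at most 10 in all, crops included, and the job is handed in when it is done.

Besides the shell and the picture viewer there is one more tool, called after "Call:" as name([rows], argument=value, ...), one row to a line, values as JSON. drive_tool: Moves the arm, as the interface text tells. Its arguments: {"type":"object","properties":{"targets":{"type":"array"},"force":{"type":"number"}},"required":["targets"]}

```bash
mkdir -p pics; cat > h.py <<'E'
import numpy as np, cv2, json
from cell import arm
def shot(n,f):
    d=arm.get_image(n); cv2.imwrite('pics/'+f,cv2.cvtColor(d['pixels'],cv2.COLOR_RGB2BGR)); return d
def ray(d,u,v):
    R=cv2.Rodrigues(np.array(d['rvec'],float))[0]; t=np.array(d['tvec'],float).ravel()
    return -R.T@t, R.T@np.linalg.inv(np.array(d['intrinsics'],float))@np.array([u,v,1.])
def onz(d,u,v,z):
    c,r=ray(d,u,v); return c+r*(z-c[2])/r[2]
def proj(d,p):
    return cv2.projectPoints(np.array(p,float).reshape(-1,1,3),np.array(d['rvec'],float),np.array(d['tvec'],float),np.array(d['intrinsics'],float),None)[0].reshape(-1,2)
E
python3 - <<'E'
from h import *
import pickle
for n in('side','top'):
    d=shot(n,n+'0.png'); pickle.dump(d,open(n+'.pkl','wb')); print(n,ray(d,320,240))
print(arm.observe())
E
```

```text
side (array([ 0.02156959, -0.84559228,  0.92964371]), array([ 0.46171364,  0.66764446, -0.58412851]))
top (array([ 0.45074353, -0.05500051,  1.24161548]), array([ 0.11579346,  0.00246545, -0.99330574]))
{'clock': 0.1, 'joints': array([-1.37758708,  0.4351809 ,  0.02497659,  1.57398257, -0.01160024,
        1.1340041 , -0.07506993]), 'dq': array([-0.00137883, -0.00058687,  0.0016333 , -0.00130443,  0.0007134 ,
        0.00173812,  0.00046925]), 'joint_efforts': array([ 2.83901260e-03, -6.69132042e+01,  9.87757668e-01, -3.15147686e+01,
       -6.06033253e-02,  3.74598848e-02,  9.32075750e-05]), 'position': array([0.18211672, 0.59740781, 0.22601545]), 'ee_rot': array([-4.63017075e-01, -3.10720363e+00,  2.24256258e-03]), 'force': array([0.64328998, 0.40597585, 0.00755672]), 'ft_torque': array([-0.01816714, -0.01063354,  0.013686  ]), 'gripper_force': 0.0, 'width': 0.9990773981017191}
```

View pics/top0.png

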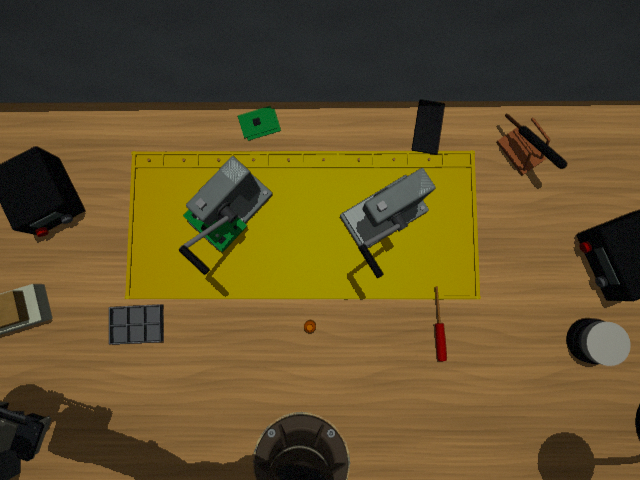

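View pics/side0.png

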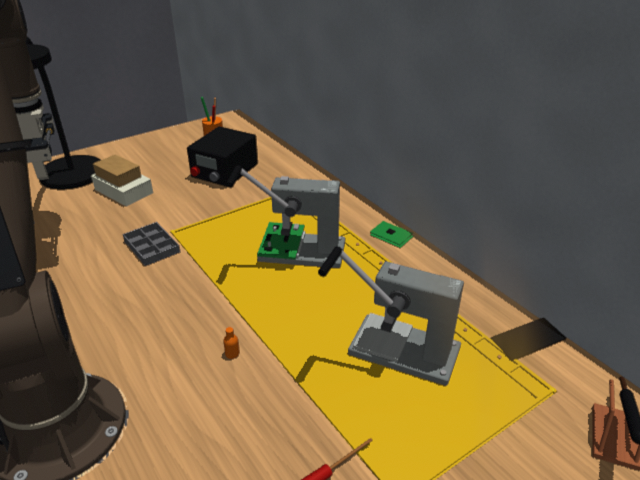

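The top view shows the board (green) under the left press. Its black grip bar runs from about (182,248) to (207,272), and the lever arm joins it at the upper-left end. The empty press is on the right, with its bar at about (371,261).

```bash
python3 - <<'E'
from h import *
import pickle
d=pickle.load(open('top.pkl','rb'));s=pickle.load(open('side.pkl','rb'))
p=d['pixels'].astype(int); m=(p.max(2)<45).astype(np.uint8); m[:238]=0;m[282:]=0;m[:,:172]=0;m[:,215:]=0
n,l,st,c=cv2.connectedComponentsWithStats(m); k=1+st[1:,4].argmax(); print(st[k],c[k])
r=cv2.minAreaRect(np.argwhere(l==k)[:,::-1].astype(np.float32)); print(r)
b=cv2.boxPoints(r); 
e=sorted(b.tolist()); A=(np.array(e[0])+e[1])/2; B=(np.array(e[2])+e[3])/2
for q in (A,B,(A+B)/2): 
    w=onz(d,*q,.273); print(q,w,proj(s,w))
wa,wb=onz(d,*A,.273),onz(d,*B,.273); print('len',np.linalg.norm(wa-wb),'dir',(wa-wb)/np.linalg.norm(wa-wb),np.degrees(np.arctan2(*(wa-wb)[1::-1])))
# lever arm direction: pivot approx pixel
for q in [(235,208)]: print(onz(d,*q,.17))
im=cv2.cvtColor(d['pixels'],cv2.COLOR_RGB2BGR)[140:300,120:300]; im2=cv2.cvtColor(s['pixels'],cv2.COLOR_RGB2BGR)[120:280,180:360]
cv2.imwrite('pics/c.png',np.hstack([cv2.resize(im,None,fx=2.2,fy=2.2,interpolation=cv2.INTER_CUBIC),cv2.resize(im2,None,fx=2.2,fy=2.2,interpolation=cv2.INTER_CUBIC)]))
E
```

```text
[179 246  30  29 271] [193.65313653 259.47232472]
((193.87315368652344, 259.568603515625), (36.15768814086914, 7.660140514373779), 43.15238952636719)
[180.68395996 247.20373535] [0.54797162 0.2521005  0.273     ] [[238.64049029 168.28632418]]
[207.06234741 271.93347168] [0.49394891 0.19279683 0.273     ] [[229.84294467 185.41025623]]
[193.87315369 259.56860352] [0.52087108 0.22235077 0.273     ] [[234.33427202 176.66813795]]
len 0.08022080669742707 dir [0.6734251  0.73925546 0.        ] 47.66803063558264
[0.65442091 0.1551135  0.17      ]
```

View pics/c.png

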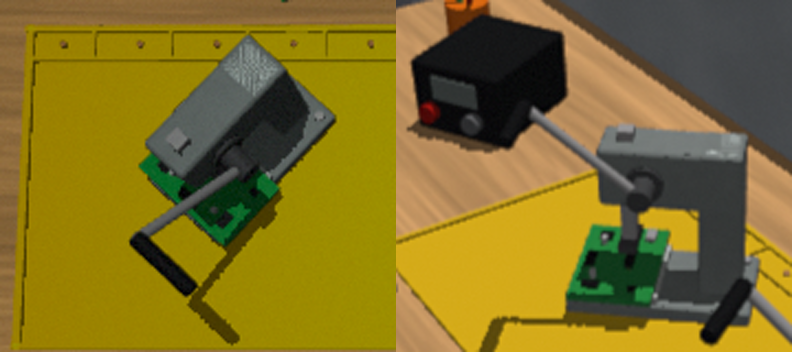

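Bar centre is at (0.521, 0.222, 0.273) and measures 80 mm long, as it should. I'll grip it about 12 mm outboard of centre with the tool down, closing square to the bar. First I lift, carry and turn by −115°.

Call:
drive_tool([
  [0,0,-1.5,0.3,-0.3,0.5,1],
  [0,0,-3,0.8,-0.9,1.0,1],
  [0,0,-4.5,1.4,-1.6,1.6,1],
  [0,0,-6,2.0,-2.3,2.2,1],
  [0,0,-7.5,2.6,-3.0,2.8,1],
])

```text
clock: 0.6
position: [0.2869, 0.4764, 0.3393]
ee_rot: [-1.445, -2.79, 0.001]
force: [-0.2, 0.7, 0.3]
width: 0.999
gripper_force: 0.0
```

Call:
drive_tool([
  [0,0,-1.55,0.6,-0.7,0.1,1],
  [0,0,-3.1,1.2,-1.4,0.2,1],
  [0,0,-4.7,1.8,-2.1,0.3,1],
  [0,0,-6.2,2.4,-2.8,0.3,1],
  [0,0,-7.75,3.0,-3.4,0.3,1],
])

```text
clock: 1.1
position: [0.407, 0.3401, 0.3508]
ee_rot: [-2.289, -2.152, 0.0]
force: [0.2, 0.8, -0.3]
width: 1.002
gripper_force: 0.0
```

Call:
drive_tool([
  [0,0,-1.6,0.6,-0.7,0,1],
  [0,0,-3.2,1.2,-1.4,0,1],
  [0,0,-4.8,1.8,-2.1,0,1],
  [0,0,-6.4,2.4,-2.8,0,1],
  [0,0,-7.8,2.68,-3.2,0,1],
])

```text
clock: 1.6
position: [0.515, 0.2106, 0.3506]
ee_rot: [2.877, 1.259, -0.0]
force: [1.2, 0.7, -0.3]
width: 0.998
gripper_force: 0.0
```

```bash
cat > w.py <<'E'
from h import *
from scipy.spatial.transform import Rotation as Ro
o=arm.observe(); R=Ro.from_rotvec(o['ee_rot']).as_matrix()
print(o['clock'],'pos',o['position'].round(4),'y ang',np.degrees(np.arctan2(R[1,1],R[0,1])).round(2),'z',R[:,2].round(3),'q',o['joints'].round(2),'F',o['force'].round(1),o['width'],o['gripper_force'])
E
python3 w.py
```

```text
1.6 pos [0.515  0.2106 0.3506] y ang -42.73 z [ 0.    -0.001 -1.   ] q [-0.95  0.26  0.61  1.58 -0.15  1.35 -1.07] F [ 1.2  0.7 -0.3] 0.9980961197501094 0.0
```

Call:
drive_tool([
  [0,0,0,0,0,-0.5,1],
  [0,0,0,0,0,-1.1,1],
  [0,0,0,-0.03,0.03,-1.7,1],
  [0,0,0,-0.03,0.03,-2.2,1],
  [0,0,0,-0.03,0.03,-2.4,1],
])

```text
clock: 2.1
position: [0.511, 0.2147, 0.2527]
ee_rot: [2.872, 1.273, -0.005]
force: [0.3, -0.0, 0.2]
width: 1.001
gripper_force: 0.0
```

```bash
python3 w.py; python3 - <<'E'
from h import *
a=shot('top','t1.png')['pixels'][190:310,130:250];b=shot('side','s1.png')['pixels'][100:260,170:330]
cv2.imwrite('pics/c1.png',cv2.cvtColor(np.hstack([cv2.resize(a,(400,400)),cv2.resize(b,(400,400))]),cv2.COLOR_RGB2BGR))
E
```

```text
2.1 pos [0.511  0.2147 0.2527] y ang -42.2 z [-0.003 -0.002 -1.   ] q [-0.93  0.32  0.58  1.74 -0.19  1.14 -1.03] F [ 0.3 -0.   0.2] 1.0014981226769837 0.0
```

View pics/c1.png

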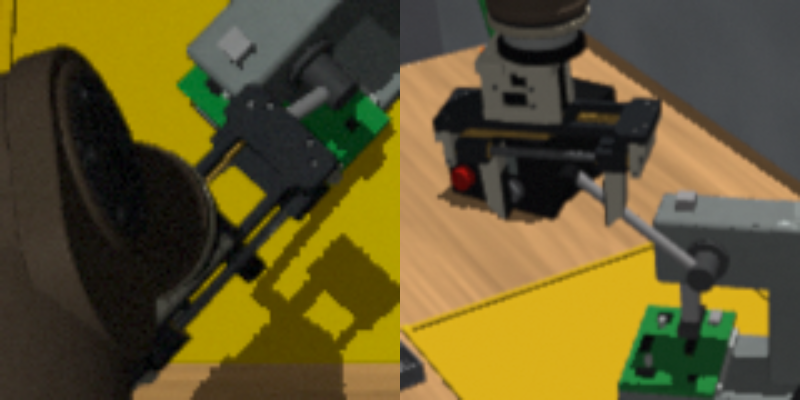

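The fingers straddle the bar: its outer end shows at about (250,265) in the top crop, and the lever arm clears the inner finger. Closing.

Call:
drive_tool([
  [0,0,0,0,0,0,0.6],
  [0,0,0,0,0,0,0.4],
  [0,0,0,0,0,0,0.3],
  [0,0,0,0,0,0,0.2],
  [0,0,0,0,0,0,0],
], force=45)

```text
clock: 2.7
position: [0.5123, 0.2151, 0.255]
ee_rot: [-2.872, -1.273, -0.001]
force: [-0.1, 0.0, -0.9]
width: 0.613
gripper_force: 0.0
```

Call:
drive_tool([
  [0,0,0,0,0,0,0],
  [0,0,0,0,0,0,0],
  [0,0,0,0,0,0,0],
  [0,0,0,0,0,0,0],
  [0,0,0,0,0,0,0],
])

```text
clock: 3.2
position: [0.512, 0.2153, 0.2547]
ee_rot: [-2.872, -1.273, 0.001]
force: [1.5, -1.6, -1.4]
width: 0.189
gripper_force: 45.1
```

```bash
python3 w.py; python3 - <<'E'
import numpy as np
xh=np.array([.739,-.673]);f=lambda t:np.r_[-.16*(np.cos(.698-t))*xh,.16*np.sin(.698-t)]
for t in np.arange(0,.86,.1): print(round(t,2),((f(t)-f(0))/.04).round(2))
E
```

```text
3.2 pos [0.512  0.2153 0.2547] y ang -42.19 z [-0.  0. -1.] q [-0.93  0.32  0.58  1.74 -0.19  1.14 -1.03] F [ 1.5 -1.6 -1.4] 0.18891181795063133 45.12067973613739
0.0 [0. 0. 0.]
0.1 [-0.18  0.16 -0.32]
0.2 [-0.33  0.3  -0.66]
0.3 [-0.46  0.42 -1.02]
0.4 [-0.56  0.51 -1.4 ]
0.5 [-0.63  0.58 -1.78]
0.6 [-0.68  0.62 -2.18]
0.7 [-0.69  0.63 -2.58]
0.8 [-0.68  0.62 -2.98]
```

Call:
drive_tool([
  [0,0,0,-0.07,0.07,-0.13,0],
  [0,0,0,-0.15,0.13,-0.26,0],
  [0,0,0,-0.21,0.19,-0.39,0],
  [0,0,0,-0.28,0.25,-0.52,0],
  [0,0,0,-0.33,0.3,-0.66,0],
])

```text
clock: 3.7
position: [0.4999, 0.2265, 0.2296]
ee_rot: [2.872, 1.272, 0.003]
force: [-3.3, -3.0, 13.3]
width: 0.182
gripper_force: 45.0
```

Call:
drive_tool([
  [0,0,0,-0.06,0.05,-0.14,0],
  [0,0,0,-0.11,0.1,-0.29,0],
  [0,0,0,-0.15,0.14,-0.44,0],
  [0,0,0,-0.19,0.18,-0.59,0],
  [0,0,0,-0.23,0.21,-0.74,0],
])

```text
clock: 4.2
position: [0.4905, 0.2351, 0.1998]
ee_rot: [2.872, 1.272, 0.003]
force: [-2.8, -3.2, 13.3]
width: 0.186
gripper_force: 45.0
```

```bash
python3 w.py
```

```text
4.2 pos [0.4905 0.2351 0.1998] y ang -42.22 z [ 0.002  0.    -1.   ] q [-0.96  0.35  0.56  1.84 -0.22  1.01 -1.05] F [-2.8 -3.2 13.3] 0.1858944395296423 44.983819127082825
```

Call:
drive_tool([
  [0,0,0,-0.03,0.03,-0.15,0],
  [0,0,0,-0.06,0.06,-0.31,0],
  [0,0,0,-0.08,0.08,-0.46,0],
  [0,0,0,-0.1,0.1,-0.62,0],
  [0,0,0,-0.12,0.11,-0.78,0],
])

```text
clock: 4.7
position: [0.4854, 0.2398, 0.1685]
ee_rot: [-2.872, -1.273, -0.002]
force: [-5.7, -2.5, 17.2]
width: 0.19
gripper_force: 45.0
```

Call:
drive_tool([
  [0,0,0,-0.01,0.01,-0.15,0],
  [0,0,0,-0.01,0.01,-0.3,0],
  [0,0,0,-0.01,0.01,-0.45,0],
  [0,0,0,-0.01,0.01,-0.6,0],
  [0,0,0,0,0,-0.72,0],
])

```text
clock: 5.2
position: [0.4843, 0.2408, 0.1396]
ee_rot: [-2.87, -1.273, 0.0]
force: [-9.1, 1.4, 17.6]
width: 0.184
gripper_force: 45.0
```

```bash
python3 w.py
```

```text
5.2 pos [0.4843 0.2408 0.1396] y ang -42.15 z [-0.001  0.002 -1.   ] q [-0.94  0.42  0.52  1.92 -0.27  0.87 -1.02] F [-9.1  1.4 17.6] 0.1838357949029315 44.97469425201416
```

Call:
drive_tool([
  [0,0,0,0.01,-0.01,-0.05,0],
  [0,0,0,0.01,-0.01,-0.1,0],
  [0,0,0,0.02,-0.02,-0.13,0],
  [0,0,0,0.02,-0.02,-0.16,0],
  [0,0,0,0.02,-0.02,-0.18,0],
])

```text
clock: 5.7
position: [0.4846, 0.2405, 0.1325]
ee_rot: [-2.869, -1.274, 0.001]
force: [-9.4, 1.8, 18.2]
width: 0.183
gripper_force: 45.0
```

```bash
python3 w.py; python3 - <<'E'
from h import *
b=shot('side','s2.png')['pixels'][130:290,180:380]
cv2.imwrite('pics/c2.png',cv2.cvtColor(cv2.resize(b,(750,600)),cv2.COLOR_RGB2BGR))
E
```

```text
5.7 pos [0.4846 0.2405 0.1325] y ang -42.11 z [-0.002  0.002 -1.   ] q [-0.94  0.43  0.52  1.92 -0.28  0.86 -1.01] F [-9.4  1.8 18.2] 0.18286755207676295 44.972190856933594
```

View pics/c2.png

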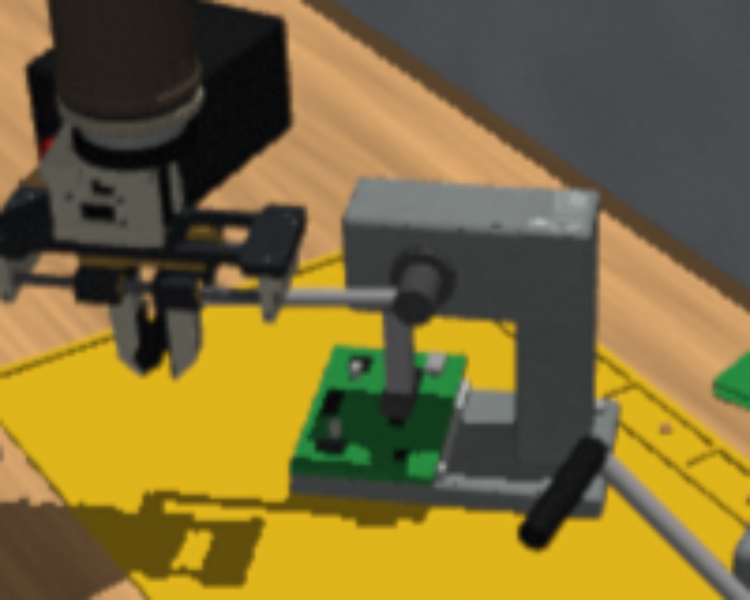

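The lever is near level, but the force hasn't jumped yet, so it isn't clearly at the stop. I'll press a little further.

Call:
drive_tool([
  [0,0,0,0,0,-0.03,0],
  [0,0,0,0,0,-0.06,0],
  [0,0,0,0,0,-0.09,0],
  [0,0,0,0.01,0,-0.12,0],
  [0,0,0,0.01,0,-0.15,0],
], force=55)

```text
clock: 6.25
position: [0.485, 0.2404, 0.1277]
ee_rot: [-2.868, -1.273, 0.001]
force: [-18.0, -1.8, 43.5]
width: 0.179
gripper_force: 55.0
```

```bash
python3 w.py
```

```text
6.25 pos [0.485  0.2404 0.1277] y ang -42.13 z [-0.002  0.003 -1.   ] q [-0.93  0.44  0.51  1.93 -0.28  0.85 -1.01] F [-18.   -1.8  43.5] 0.17866716279768932 54.95689809322357
```

```bash
python3 - <<'E'
from h import *
d=shot('side','s3.png'); b=d['pixels'][130:290,180:380]
# predicted lever line: arm joint at bar (+37mm y) for theta=.8,.74 and pivot side
yh=np.array([.673,.739,0]);xh=np.array([.739,-.673,0]);c=np.array([.521,.222,.273]);P=c+.1226*xh-[0,0,.1028]
im=cv2.cvtColor(cv2.resize(b,(750,600)),cv2.COLOR_RGB2BGR)
for t,col in((.8,(0,0,255)),(.7,(255,0,0))):
    pts=[P+yh*o-.16*np.cos(.698-t)*xh+[0,0,.16*np.sin(.698-t)] for o in(-.04,.037)]+[P+yh*.037]
    q=((proj(d,pts)-[180,130])*3.75).astype(int); cv2.polylines(im,[q.reshape(-1,1,2)],False,col,1); print(t,q.tolist())
cv2.imwrite('pics/c3.png',im)
E
python3 w.py
```

```text
0.8 [[148, 367], [180, 301], [416, 298]]
0.7 [[144, 346], [176, 281], [416, 298]]
6.3 pos [0.485  0.2403 0.1278] y ang -42.13 z [-0.002  0.003 -1.   ] q [-0.93  0.44  0.51  1.93 -0.28  0.85 -1.01] F [-17.1  -1.2  37.9] 0.1788832439596292 54.956400990486145
```

View pics/c3.png

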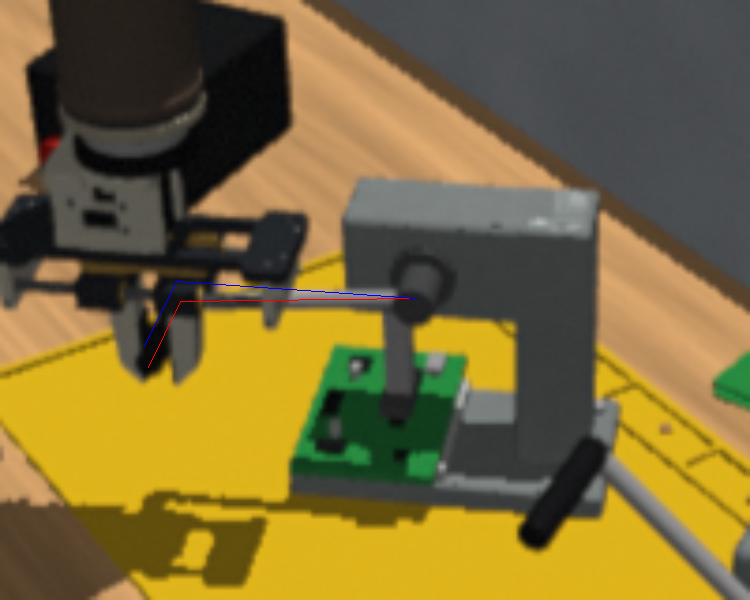

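The lever arm lies on the predicted 0.8 rad line (red), and the force has roughly doubled, so it is at the stop. After a short hold I ease it up at about 0.3 rad/s.

Call:
drive_tool([
  [0,0,0,0,0,-0.02,0],
  [0,0,0,0,0,-0.02,0],
  [0,0,0,0,0,0.08,0],
  [0,0,0,0,0,0.2,0],
  [0,0,0,-0.01,0.01,0.32,0],
])

```text
clock: 6.8
position: [0.4843, 0.2408, 0.1389]
ee_rot: [-2.869, -1.274, 0.002]
force: [-6.4, 2.6, 8.5]
width: 0.175
gripper_force: 55.0
```

Call:
drive_tool([
  [0,0,0,0,0,0.12,0],
  [0,0,0,-0.01,0.01,0.24,0],
  [0,0,0,-0.01,0.01,0.36,0],
  [0,0,0,-0.01,0.01,0.48,0],
  [0,0,0,0,0,0.6,0],
])

```text
clock: 7.3
position: [0.4852, 0.2401, 0.1629]
ee_rot: [-2.871, -1.273, 0.001]
force: [-2.5, 0.2, 7.0]
width: 0.177
gripper_force: 55.0
```

```bash
python3 w.py
```

```text
7.3 pos [0.4852 0.2401 0.1629] y ang -42.18 z [-0.001  0.001 -1.   ] q [-0.96  0.39  0.54  1.89 -0.25  0.93 -1.04] F [-2.5  0.2  7. ] 0.17722052776368227 54.98022973537445
```

Call:
drive_tool([
  [0,0,0,0.02,-0.02,0.14,0],
  [0,0,0,0.03,-0.03,0.28,0],
  [0,0,0,0.05,-0.05,0.42,0],
  [0,0,0,0.08,-0.07,0.56,0],
  [0,0,0,0.11,-0.1,0.7,0],
])

```text
clock: 7.8
position: [0.49, 0.2356, 0.1909]
ee_rot: [-2.872, -1.272, 0.0]
force: [-1.3, -0.5, 3.7]
width: 0.178
gripper_force: 55.0
```

Call:
drive_tool([
  [0,0,0,0.04,-0.03,0.15,0],
  [0,0,0,0.08,-0.07,0.3,0],
  [0,0,0,0.13,-0.11,0.45,0],
  [0,0,0,0.18,-0.16,0.6,0],
  [0,0,0,0.23,-0.21,0.74,0],
])

```text
clock: 8.3
position: [0.5004, 0.2261, 0.2204]
ee_rot: [2.872, 1.271, 0.002]
force: [6.6, -6.9, -1.7]
width: 0.181
gripper_force: 55.0
```

```bash
python3 w.py
```

```text
8.3 pos [0.5004 0.2261 0.2204] y ang -42.25 z [ 0.001 -0.001 -1.   ] q [-0.95  0.34  0.57  1.8  -0.21  1.06 -1.04] F [ 6.6 -6.9 -1.7] 0.1807378433956372 54.987314343452454
```

Call:
drive_tool([
  [0,0,0,0.07,-0.06,0.14,0],
  [0,0,0,0.13,-0.12,0.28,0],
  [0,0,0,0.2,-0.18,0.42,0],
  [0,0,0,0.26,-0.24,0.54,0],
  [0,0,0,0.33,-0.3,0.66,0],
])

```text
clock: 8.8
position: [0.5122, 0.2147, 0.2428]
ee_rot: [2.871, 1.271, -0.004]
force: [18.6, 10.6, -67.2]
width: 0.181
gripper_force: 55.0
```

```bash
python3 w.py;  python3 - <<'E'
from h import *
d=shot('side','s4.png'); b=d['pixels'][130:290,180:380]
yh=np.array([.673,.739,0]);xh=np.array([.739,-.673,0]);c=np.array([.521,.222,.273]);P=c+.1226*xh-[0,0,.1028]
im=cv2.cvtColor(cv2.resize(b,(750,600)),cv2.COLOR_RGB2BGR)
for t,col in((0,(0,0,255)),(.1,(255,0,0))):
    pts=[P+yh*o-.16*np.cos(.698-t)*xh+[0,0,.16*np.sin(.698-t)] for o in(-.04,.037)]+[P+yh*.037]
    q=((proj(d,pts)-[180,130])*3.75).astype(int); cv2.polylines(im,[q.reshape(-1,1,2)],False,col,1)
cv2.imwrite('pics/c4.png',im)
E
```

```text
8.8 pos [0.5122 0.2147 0.2428] y ang -42.24 z [-0.002 -0.003 -1.   ] q [-0.93  0.33  0.58  1.75 -0.2   1.12 -1.02] F [ 18.6  10.6 -67.2] 0.18073169821704277 55.004189014434814
```

View pics/c4.png

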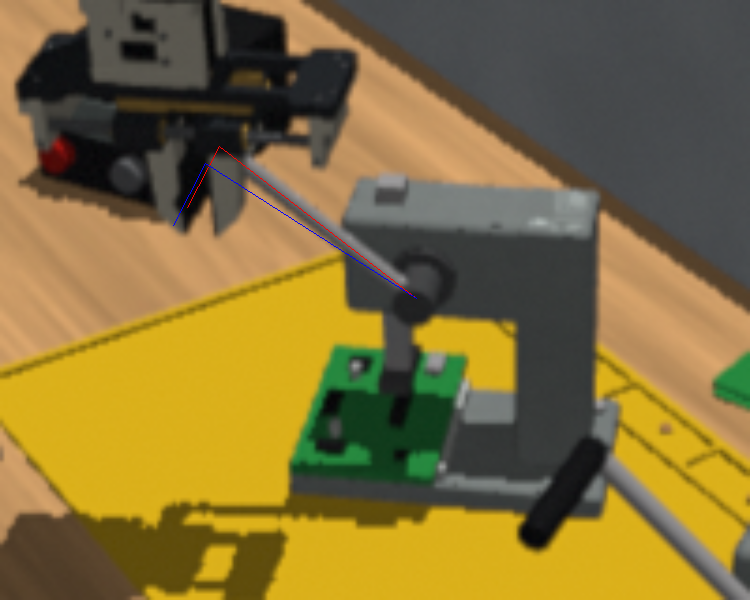

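The lever is back against its upper stop: it lies on the red 0 rad line and the hand feels a −67 N pull. I'll ease the pull off a little, then open and lift straight up.

Call:
drive_tool([
  [0,0,0,0,0,-0.03,0],
  [0,0,0,0,0,-0.06,0],
  [0,0,0,0,0,-0.06,0.3],
  [0,0,0,0,0,-0.06,0.6],
  [0,0,0,0,0,-0.06,1],
])

```text
clock: 9.35
position: [0.5129, 0.2153, 0.2446]
ee_rot: [-2.872, -1.273, -0.002]
force: [-0.4, -0.7, 0.4]
width: 0.394
gripper_force: 0.0
```

Call:
drive_tool([
  [0,0,0,0,0,0,1],
  [0,0,0,0,0,0,1],
  [0,0,0,0,0,0,1],
  [0,0,0,0,0,0,1],
  [0,0,0,0,0,0,1],
])

```text
clock: 9.85
position: [0.5126, 0.2151, 0.244]
ee_rot: [-2.872, -1.273, -0.0]
force: [-0.2, -0.6, 1.1]
width: 0.829
gripper_force: 0.0
```

Call:
drive_tool([
  [0,0,0,0,0,0.3,1],
  [0,0,0,0,0,0.9,1],
  [0,0,0,0,0,1.7,1],
  [0,0,0,0,0,2.5,1],
  [0,0,0,0,0,3.2,1],
])

```text
clock: 10.35
position: [0.5128, 0.2148, 0.3746]
ee_rot: [-2.872, -1.272, -0.002]
force: [0.4, 0.3, 0.1]
width: 0.997
gripper_force: 0.0
```

Call:
drive_tool([
  [0,0,0,-0.4,0,0.4,1],
  [0,0,0,-1.2,0,0.4,1],
  [0,0,0,-2,0,0.4,1],
  [0,0,0,-2.6,0,0.4,1],
  [0,0,0,-2.8,0,0.4,1],
])

```text
clock: 10.85
position: [0.3989, 0.2151, 0.389]
ee_rot: [-2.87, -1.274, -0.001]
force: [0.2, -0.3, 0.0]
width: 1.004
gripper_force: 0.0
```

```bash
python3 w.py;  python3 - <<'E'
from h import *
b=shot('side','s5.png')['pixels'][130:290,180:380]
cv2.imwrite('pics/c5.png',cv2.cvtColor(cv2.resize(b,(750,600)),cv2.COLOR_RGB2BGR))
E
```

```text
10.85 pos [0.3989 0.2151 0.389 ] y ang -42.11 z [ 0.     0.002 -1.   ] q [-1.13  0.02  0.54  1.72 -0.01  1.4  -1.32] F [ 0.2 -0.3  0. ] 1.0044828175722116 0.0
```

View pics/c5.png

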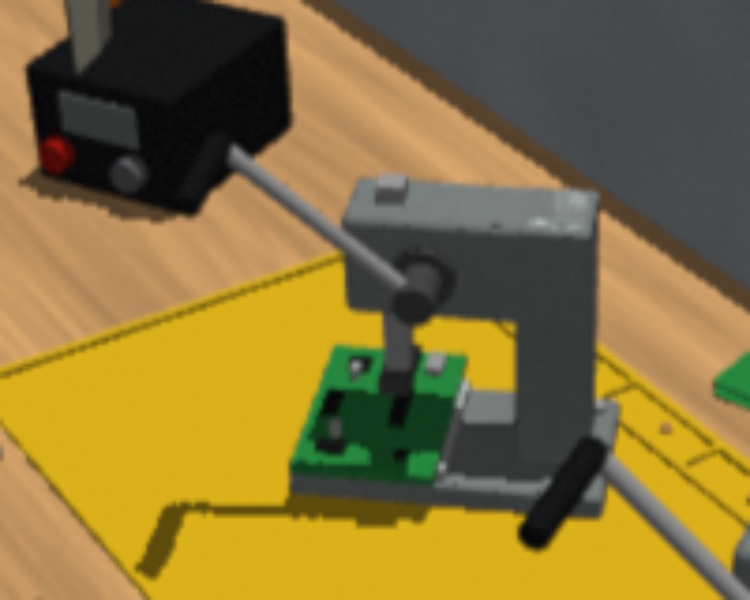

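The lever is fully up (arm end at about (232,153)), the hand is clear, and the other press hasn't moved. Handing in.

```bash
python3 -c "
from cell import arm
print(arm.sign_off())"
```

```text
the job is handed in; nothing more can be done
None
```

The job is handed in: I pulled the board press's lever to its stop, eased it back up over about 2.3 s and released it at the top, without touching the empty press; the hand-in gave no verdict, and I judged the header pressed home from the lever reaching its stop, not by measuring it.

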